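# Draw the kit locker's lift-up flap shut with the hook pole

### The arm

A 6-joint arm with a two-finger parallel gripper is mounted at the origin on the work surface. World frame = base frame: x ahead of the robot, y to its left, z up, the work surface at z = 0. Lengths are in m, angles in rad, forces in N, time in s.
With the tool pointing down it reaches from about 0.35 to 0.775 m from the base axis. Payload 7.3 kg.
Tool frame: the origin (TCP) lies midway between the tips of the shut fingers; the grasp point (between the pads) lies grasp_offset behind it (grasp_offset is the distance from the TCP to the grasp point, in m); z points along the fingers, y is the line along which they close (so a half turn about z gives the same grasp; the last joint's range is limited). The gripper opens to 92 mm and grips with 3 to 60 N. Pads are 19 mm wide; open, the fingers measure 130 mm over their backs; the gripper's body (75 mm by 190 mm) begins 47 mm behind the grasp point.
Start: joints at [-1.335, 0.342, 1.524, -0, 1.275, -0.146], TCP at [0.196, -0.487, 0.206] pointing down, gripper open.
Joint ranges: [-2.53, 2.53], [-0.77, 2.02], [0.04, 2.7], [-1, 4.14], [0.28, 2.66], [-3.11, 3.11]. Speed limits (rad/s): [2.57, 2.57, 3.14, 3.14, 3.14, 3.14].

### API

Orientations are given as [roll, pitch, yaw] about the fixed x, y, z axes, in that order (R = Rz(yaw) Ry(pitch) Rx(roll)).
In Python, from cell import * gives the robot as it stands.
- The arm moves only by the tool step_arm, never from a script. Its argument "plan" is a list of rows, each a list of 5 numbers: the closure, from -1 (fully open) to 1 (shut), then the shift along the tool's x, y, z in m, then the turn about the tool's z in rad. In form: [[hand, x, y, z, twist], ...]. A call has 1 to 20 rows; each row is the pose to reach, as a shift and turn from the pose commanded when the call began, along the tool's axes at that moment; what a row does not reach only later rows make up. A row lasts 1/8 s, in which the tool goes at most 62.5 mm and 10.7 degrees, less where a joint would pass 70% of its speed; a pose out of reach is approached as far as the arm can. A call with a gripper value outside its range is refused whole. The fingers move at their own pace and stop on an object; "grip_force" is the grip in N (left out, the last holds). Time passes only in rows, so rows that repeat a pose let the fingers close. It gives the time, the measured TCP pose, the force, the opening and the grip force at its end, in the units of the state.
- observe(): the state, without advancing time (a new reading comes with each control period).
- read_camera(name): name is "scene" or "top" or "wrist"; returns a dict with "img" (400x640x3 uint8, red, green, blue), "range_z" (400x640 float32, m along the optical axis (not along the pixel's ray), 0 where there is no reading), "fx", "fy", "cx", "cy" (pixels), "R" (3x3) and "t" (3): a world point X has camera coordinates R X + t; the wrist camera has in their place "T_tool_cam" (4x4, takes a point from camera to tool coordinates, whose origin is the TCP and whose axes are the flange's). Camera axes: x right, y down, z forward; pixel columns grow to the right and rows downward; lengths in m; the calibration is good to about 2 mm. A picture is of the moment at which its call begins: read the wrist's pose just before it.
- hand_in(): hands the job in; it is judged then, once.
The state is a dict: "time": time; "qpos": joint angles; "qvel": joint speeds; "joint_efforts": joint torques, N m; "tool_pos": TCP position; "tool_rot": TCP orientation; "contact_force": force on the tool from outside, world axes, zero at the start; "torque": the same for the moment, N m; "opening": finger opening in m; "grip_force": force on a finger pad.
Only numpy, scipy, OpenCV 4.12 (cv2) and the standard library are available. Lean on these libraries where they do the work, as an engineer would, in place of code of your own. Each camera call takes 0.05 s, during which the arm holds its last target. There are 200 camera calls.

### The job

Closing time in the kit room: take the hook pole from its rest on the counter, put its hook through the ring eye of the red lift-up flap, which is tucked up behind the rack's front beam, and with the hook in the eye ease the flap down until it is fully shut. Then unhook and lay the pole back in both saddles of its rest, the same way round as before. Work the flap only with the pole, never with the gripper, and leave the bottle, cone, basket and green box where they stand.

Things in the scene. Friction and masses are not known exactly. Their poses are not given: they have to be found in the camera images.
- bay: Grey steel rack on the counter, fixed, 505 mm wide, 370 mm tall, with a white locker set back in it. Origin: on the counter below the middle of the flap's hinge line; x across the front, y horizontally out of the front, z up. Locker: y below -12 mm, x within 190 mm. The shut flap's outer face is the plane y = 0. Open above except for beams at its four edges.
- beam (a point): Middle of the underside of the rack's front beam, 295 mm above the counter, 300 mm out from the hinge line; axes as the rack's. The beam runs along x, y 292 to 313 mm in the rack's frame, z 295 to 355 mm. It joins two posts at x = +-235 mm, each 35 mm wide and 370 mm tall (430 mm free between them). Beams also run back from these posts at x = +-246 mm, z 315 to 355 mm.
- hinge (a point): Middle of the flap's hinge line, on the flap's outer face, 345 mm above the counter; axes as the rack's (the line runs along x).
- flap (a joint): Angle of the red flap, rad: 0 = fully shut (hanging upright, at a stop), about 1.3 at the start (raised almost level towards the front beam). The flap is 352 mm wide, 200 mm from hinge to free edge, 12 mm thick, 0.35 kg. Friction stays (0.45 N m and 0.1 N m s/rad at the hinge; up to 2.5 N at the eye) hold it at any angle: it neither falls nor springs back.
- eye (a point): Centre of the steel ring at the middle of the flap's free edge: 6 mm wire, 36 mm inside, 48 mm outside. The ring's axis is x, parallel to the hinge line: a hook enters sideways, from either side. Centre 215 mm from the hinge line along the flap and 34 mm out from its outer face (y = outward normal, z = towards the hinge); 313 to 332 mm high at the start, 130 mm when shut. A stem joins it to the face.
- rest: Pole rest fixed on the counter: plywood base 360 x 70 x 8 mm, two black flared saddles 16 mm long: at x = -45 mm for the handle (floor 53 mm high, 36 mm wide) and x = 210 mm for the tube (floor 58 mm high, 26 mm wide); flared tops 28 mm above the floors. Origin at counter level; x along the pole towards its hook, z up. The stowed pole's origin lies at (0, 0, 65) mm, axes parallel.
- pole: Loose hook pole, 0.32 kg, 425 mm long, lying level in its rest. Origin: on the axis within the handle, 60 mm from the butt; x along the pole to the hook, z up as it lies. Handle: black rubber bar, x from -60 to 90 mm, 26 mm wide (y), 24 mm high (z); then aluminium tube, 14 mm diameter, to x = 315 mm, then the yellow hook. Centre of mass near x = 35 mm.
- handle (a point): Good place to grip the pole: on its axis, 80 mm from the butt; axes as the pole's, grip across y.
- hook (a point): Where the ring sits in the hook: (360, -22, 0) mm in the pole's frame, same axes. The yellow 6 mm rod runs on the pole's axis to x = 349 mm, then turns sideways to -y and a little back, all in the plane z = 0, through (362, -16) to its tip at (349, -46) mm. Foremost point x = 365 mm. The ring must be between shaft and tip.
- drink: Bystander: drinking bottle with red cap, 68 mm diameter, 190 mm tall; origin under its centre.
- cone: Bystander: orange training cone on a 100 mm square foot, 125 mm tall; origin under its centre.
- basket: Bystander: white perforated basket 160 x 220 x 90 mm holding small things; origin under its centre.
- tin: Bystander: green first-aid box 90 x 130 x 45 mm on the counter inside the rack, beside and below the flap's swing; origin under its centre.

How it is judged:
On the way, in this order (a step that is already met when the one before it is completed fails the run):
1. the hook is through the ring eye while the flap is still up (distance between hook and eye below 0.022 m and value of joint flap above 1.1 rad), for 0.2 s.
2. the flap is drawn past half way with the hook in the eye (distance between hook and eye below 0.022 m and value of joint flap below 0.6 rad), for 0.1 s.
3. the flap is fully shut with the hook still in the eye (distance between hook and eye below 0.022 m and value of joint flap below 0.035 rad), for 0.2 s.
At the end, for the whole second after the job is handed in: The flap is shut to within 0.04 rad and still; the pole lies released and at rest in both saddles of its rest, hook end as at the start, within 30 mm along, 12 mm across and about 7 mm in height of its stowed place; bottle, cone, basket and green box stand upright within 30 mm of where they were (value of joint flap below 0.04 rad and x of pole in the frame of rest between -0.03 and 0.03 m and y of pole in the frame of rest between -0.012 and 0.012 m and z of pole in the frame of rest between 0.058 and 0.072 m and x of hook in the frame of rest between 0.32 and 0.4 m and angle between the x axis of pole and the x axis of rest, either way round below 0.06 rad and linear speed of pole below 0.02 m/s and velocity of joint flap between -0.05 and 0.05 rad/s and distance of each of drink, cone, basket, tin from where it was at the start of the episode below 0.03 m and angle between each of drink, cone, basket, tin's own z axis and vertical below 0.15 rad); the robot touches nothing.
It fails at once if the gripper touches the flap or its eye (contact force between any of the fingers, the arm and flap above 1 N).
It fails at once if the flap is slammed (reaches its stop faster than 1.5 rad/s) (value of joint flap below 0.12 rad and velocity of joint flap below -1.5 rad/s).
It fails at once if a bystander is knocked over or pushed away by more than 40 mm (distance of any of drink, cone, basket, tin from where it was at the start of the episode above 0.04 m or angle between any of drink, cone, basket, tin's own z axis and vertical above 0.5 rad).
It also fails if it takes over 59 s, if anything falls off the work surface, if the arm or the gripper's body presses on something with over 40 N, if the wrist force passes 120 N, or if a joint passes its speed limit or range.

## Working session

There is one attempt and no reset: what is moved stays moved. The work goes in short steps, Python scripts to look and compute and a tool call to move; the robot and the scene stay as the last step left them, time stands still between calls to the robot, and variables do not carry over. Pictures are saved under pics/ and viewed, at most 10 in all, crops included, and the job is handed in when it is done.

Besides the shell and the picture viewer there is one more tool, called after "Request:" by a JSON object that holds its "method" and its "body", one argument or row to a line. step_arm: Moves the arm, as the interface text tells. Its arguments: {"type":"object","properties":{"plan":{"type":"array","items":{"type":"array","items":{"type":"number"}}},"grip_force":{"type":"number"}},"required":["plan"]}

```bash
mkdir -p pics; ls; python3 - <<'E'
from cell import *
import cv2,numpy as np,pickle
d={n:read_camera(n) for n in("scene","top")}
pickle.dump(d,open('c0.pkl','wb'))
for n in d:
  cv2.imwrite(f'pics/{n}0.png',d[n]['img'][...,::-1]); print(n,d[n]['R'].tolist(),d[n]['t'],d[n]['fx'])
print(observe()); print(grasp_offset)
E
```

```text
pics
scene [[0.2154600428650245, 0.9765010089707141, -0.004769633925123273], [0.766582648924792, -0.17216428463372527, -0.6186360007823719], [-0.6049198395622771, 0.12963502063769458, -0.7856632542815107]] [-0.12121339 -0.30562834  1.55544991] 364.3216206586228
top [[-0.075896685172058, -0.9971032939272729, -0.004971359902068515], [-0.9755719166845608, 0.07528673101987543, -0.20637670292150984], [0.20615316770863773, -0.010813388540291454, -0.9784599849109676]] [0.0186675  0.63178911 1.41004885] 442.37032526971046
{'time': 0.1, 'qpos': array([-1.33499226e+00,  3.42630436e-01,  1.52489344e+00, -2.17209833e-05,
        1.27538180e+00, -1.45982842e-01]), 'qvel': array([-0.00043821, -0.00254755, -0.0019919 ,  0.00047684, -0.00082942,
        0.00013032]), 'joint_efforts': array([ 1.56935519e-03, -4.32004344e+01, -2.44693798e+01,  7.19295605e-02,
        5.25985903e-02, -5.16290925e-05]), 'tool_pos': array([ 0.19553864, -0.48682528,  0.205636  ]), 'tool_rot': array([-3.14029057e+00, -1.70448653e-04,  3.81793135e-01]), 'contact_force': array([ 0.12306463,  0.22739645, -0.22974743]), 'torque': array([-0.00675746,  0.02639454, -0.04410907]), 'grip_force': 0.0, 'opening': 0.09216414716019716}
0.0188
```

View pics/scene0.png

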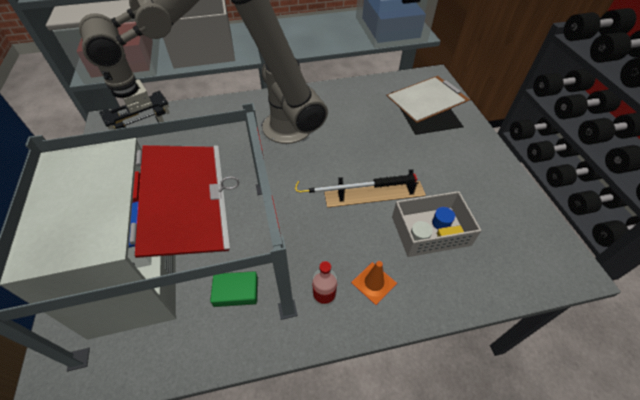

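View pics/top0.png

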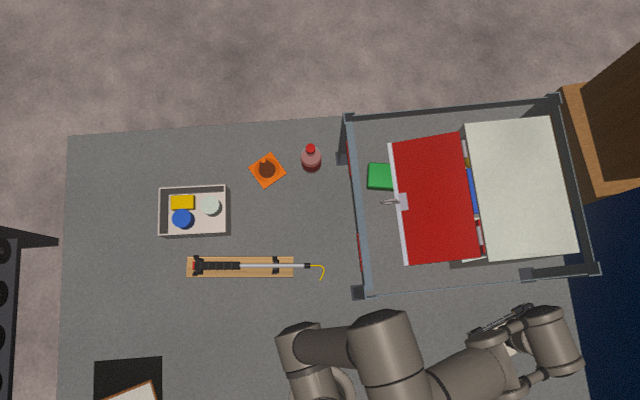

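Scene view: the rack is at left with the red flap and its ring at (229,184). The pole lies in its rest with the hook at (300,187). Top view: the ring is near (390,202), the pole runs along row 266 with its hook at (322,270), the bottle is at (311,157), the cone at (267,170), the basket at (193,212) and the tin at (380,176).

```bash
cat > h.py <<'E'
import numpy as np,cv2,pickle
def cloud(c):
    v,u=np.mgrid[0:400,0:640]; z=c['range_z'].astype(float)
    P=np.stack([(u-c['cx'])/c['fx']*z,(v-c['cy'])/c['fy']*z,z],-1)
    return (P-c['t'])@c['R'], z>0
def hsv(c): return cv2.cvtColor(c['img'],cv2.COLOR_RGB2HSV).astype(int)
def ray(c,u,v,z):
    d=np.array([(u-c['cx'])/c['fx'],(v-c['cy'])/c['fy'],1])@c['R']; o=-c['t']@c['R']
    return o+d*(z-o[2])/d[2]
E
python3 - <<'E'
from h import *
np.set_printoptions(precision=4,suppress=True)
d=pickle.load(open('c0.pkl','rb'))
for n,c in d.items():
    P,ok=cloud(c);H=hsv(c);h,s,v=H[...,0],H[...,1],H[...,2]
    print('==',n)
    red=ok&((h<6)|(h>174))&(s>180)&(v>80)&(P[...,2]>.25)&(P[...,2]<.37)
    Q=P[red]; m=np.median(Q,0); Q=Q[np.linalg.norm(Q-m,axis=1)<.25]
    U,S,V=np.linalg.svd(Q-Q.mean(0),full_matrices=False); nrm=V[2]*np.sign(V[2][2])
    Q=Q[abs((Q-Q.mean(0))@nrm)<.006]; U,S,V=np.linalg.svd(Q-Q.mean(0),full_matrices=False); nrm=V[2]*np.sign(V[2][2])
    print('flap n',nrm,'angle',np.pi/2-np.arccos(nrm[2]),'mean',Q.mean(0),'normal hdg',np.arctan2(nrm[1],nrm[0]),len(Q))
    print(' rect',cv2.minAreaRect(Q[:,:2].astype(np.float32)),'z',np.percentile(Q[:,2],[1,99]))
    def rep(name,mask):
        mask=cv2.morphologyEx(mask.astype(np.uint8),cv2.MORPH_OPEN,np.ones((2,2)))>0
        Q=P[mask]
        if len(Q)<5: print(name,len(Q));return
        print(name,len(Q),'med',np.median(Q,0),'rect',cv2.minAreaRect(Q[:,:2].astype(np.float32)),'z',np.percentile(Q[:,2],[2,98]))
    low=ok&(P[...,2]<.25)
    rep('tin',low&(h>45)&(h<80)&(s>120)&(P[...,2]>.035))
    rep('cone',low&(h>4)&(h<15)&(s>180)&(P[...,1]>-.1)&(P[...,0]>.4)&(P[...,2]>.0))
    rep('bottlecap',low&((h<5)|(h>172))&(s>150)&(P[...,2]>.15)&(P[...,1]>-.05))
    rep('hook',low&(h>18)&(h<32)&(s>110)&(P[...,2]>.04)&(P[...,2]<.09)&(P[...,1]<.12))
    rep('wood',low&(h>8)&(h<22)&(s>60)&(P[...,2]<.02)&(P[...,2]>-.005)&(P[...,0]<.42)&(P[...,1]>0)&(P[...,0]>.25))
    beam=ok&(P[...,2]>.345)&(P[...,2]<.38)&(s<90)&(P[...,1]>-.15)&(P[...,1]<.05)&(P[...,0]>.25)
    rep('beam',beam)
    rep('bask',low&(P[...,2]>.07)&(P[...,1]>.25)&(P[...,0]>.4)&(s<60)&(P[...,2]<.1))
E
```

```text
== scene
flap n [-0.0073  0.2518  0.9678] angle 1.316183383639566 mean [ 0.5949 -0.3482  0.3214] normal hdg 1.5998464694562484 7398
 rect ((0.5641205906867981, -0.35010963678359985), (0.35122039914131165, 0.17925536632537842), 1.4768842458724976) z [0.2988 0.3442]
tin 1267 med [ 0.7147 -0.272   0.045 ] rect ((0.9337546825408936, -0.24308893084526062), (0.5589061379432678, 0.14131520688533783), 7.64249849319458) z [0.0305 0.0493]
cone 967 med [0.7834 0.1279 0.0098] rect ((0.9472076892852783, -0.004168912768363953), (0.11708920449018478, 0.5603621602058411), 50.797447204589844) z [0.002 0.124]
bottlecap 106 med [ 0.781  -0.0197  0.1896] rect ((0.7403892278671265, 0.00032476335763931274), (0.024817952886223793, 0.11443576961755753), 62.027313232421875) z [0.1239 0.1928]
hook 32 med [ 0.4055 -0.013   0.0622] rect ((0.380717396736145, -0.0037896372377872467), (0.047997862100601196, 0.08956955373287201), 78.97344207763672) z [-0.0017  0.0705]
wood 220 med [0.4142 0.1608 0.0082] rect ((0.42164596915245056, 0.16247418522834778), (0.18575803935527802, 0.04443107545375824), 84.14861297607422) 
[... 1107 characters left out ...]
7) z [0.1349 0.1948]
hook 44 med [ 0.4104 -0.0233  0.0041] rect ((0.40035146474838257, -0.02222546935081482), (0.057973142713308334, 0.03505087271332741), 28.54964256286621) z [-0.0071  0.0713]
wood 503 med [0.4072 0.1894 0.0075] rect ((0.41314196586608887, 0.24536854028701782), (0.3543657958507538, 0.026566628366708755), 86.21318817138672) z [-0.0017  0.0146]
beam 1453 med [ 0.555  -0.1373  0.3549] rect ((0.7873105406761169, -0.20626714825630188), (0.18311534821987152, 0.9808234572410583), 77.87017059326172) z [-0.0031  0.3704]
bask 947 med [0.5507 0.3543 0.0768] rect ((0.48197492957115173, 0.28398779034614563), (0.6062416434288025, 0.28795066475868225), 37.10554122924805) z [0.0467 0.0933]
```

```bash
python3 - <<'E'
from h import *
d=pickle.load(open('c0.pkl','rb'))
a=cv2.resize(d['top']['img'][160:310,170:430],None,fx=3,fy=3,interpolation=cv2.INTER_CUBIC)[...,::-1]
b=cv2.resize(d['scene']['img'][140:240,170:430],None,fx=3,fy=3,interpolation=cv2.INTER_CUBIC)[...,::-1]
cv2.imwrite('pics/crop1.png',cv2.resize(np.vstack([a,b]),None,fx=.8,fy=.8))
E
```

```text
(no output)
```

View pics/crop1.png

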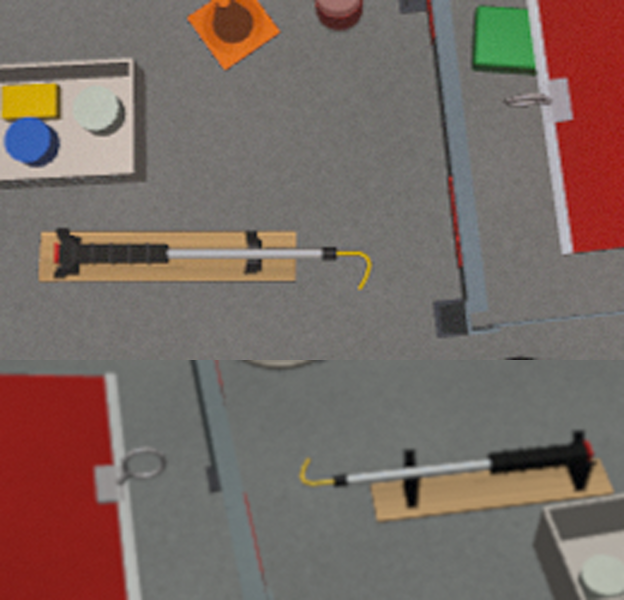

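The crop shows the ring at about (389,201) in top pixels and (229,183) in scene pixels. The pole axis runs along row 265 in the top view. The butt is at column ~192, and the hook bends towards the robot.

```bash
python3 - <<'E'
from h import *
np.set_printoptions(precision=4,suppress=True)
d=pickle.load(open('c0.pkl','rb'))
T,S=d['top'],d['scene']
print('eye top',ray(T,388.8,201.3,.324),'scene',ray(S,229.2,182.9,.324))
# triangulate eye
def o_d(c,u,v):
    return -c['t']@c['R'],np.array([(u-c['cx'])/c['fx'],(v-c['cy'])/c['fy'],1])@c['R']
o1,d1=o_d(T,388.8,201.3);o2,d2=o_d(S,229.2,182.9)
k=np.linalg.lstsq(np.c_[d1,-d2],o2-o1,rcond=None)[0];print('tri',o1+d1*k[0],o2+d2*k[1])
for n,c in d.items():
    P,ok=cloud(c)
    x,y,z=P[...,0],P[...,1],P[...,2]; s=hsv(c)[...,1]; hh=hsv(c)[...,0]; v=hsv(c)[...,2]
    m=ok&(z>.350)&(z<.360)&(y>-.2)&(y<0)&(x>.37)&(x<.75); Q=P[m]
    p=np.polyfit(Q[:,0],Q[:,1],1); r=Q[:,1]-np.polyval(p,Q[:,0]); Q=Q[abs(r)<.015];p=np.polyfit(Q[:,0],Q[:,1],1); r=Q[:,1]-np.polyval(p,Q[:,0])
    print(n,'beam y=',p,'width',np.percentile(r,[2,98]),len(Q))
    # pole
    m=ok&(z>.058)&(z<.085)&(x>.37)&(x<.46)&(y>-.03)&(y<.42); Q=P[m]
    tub=Q[(Q[:,1]>.05)&(Q[:,1]<.24)];
    p=np.polyfit(tub[:,1],tub[:,0],1); rr=tub[:,0]-np.polyval(p,tub[:,1]); tub=tub[abs(rr)<.01];p=np.polyfit(tub[:,1],tub[:,0],1)
    print(' pole x=',p,'zmed',np.median(tub[:,2]),'y range',np.percentile(Q[:,1],[0,1,99,100]))
    yl=ok&(hh>20)&(hh<32)&(s>110)&(z>.05)&(z<.08)&(y<.12)&(x<.5)&(x>.35);print(' hook min',P[yl].min(0) if yl.any() else 0,P[yl].max(0))
    w=ok&(hh>8)&(hh<22)&(s>60)&(z>.003)&(z<.014)&(x>.36)&(x<.46)&(y>.05)&(y<.46)
    print(' wood',cv2.minAreaRect(P[w][:,:2].astype(np.float32)))
    for nm,lo,hi in(('tin',(.6,-.35),(.8,-.15)),('bottle',(.7,-.1),(.85,.06)),('basket',(.48,.2),(.75,.5))):
        q=P[ok&(x>lo[0])&(x<hi[0])&(y>lo[1])&(y<hi[1])&(z>.03)&(z<.22)]; print('  ',nm,np.percentile(q,[1,99],axis=0).ravel())
print('pole px top: butt',ray(T,192.5,265.4,.065),'neck',ray(T,307.5,265.4,.065))
E
```

```text
eye top [ 0.559  -0.2229  0.324 ] scene [ 0.5605 -0.2238  0.324 ]
tri [ 0.5593 -0.2231  0.3225] [ 0.5593 -0.2239  0.3226]
scene beam y= [ 0.0235 -0.1501] width [-0.01    0.0098] 920
 pole x= [0.0788 0.4217] zmed 0.07011889336260037 y range [-0.0293 -0.0242  0.3841  0.3871]
 hook min [ 0.3754 -0.036   0.0613] [0.4278 0.0087 0.0724]
 wood ((0.4327576756477356, 0.24611280858516693), (0.35998788475990295, 0.07111331820487976), 86.67886352539062)
   tin [ 0.6613 -0.34    0.0316  0.7565 -0.2098  0.0497]
   bottle [ 0.756  -0.0541  0.0331  0.8097  0.0091  0.1925]
   basket [0.5487 0.2695 0.0308 0.7118 0.4897 0.0924]
top beam y= [ 0.0239 -0.1484] width [-0.0101  0.0099] 1070
 pole x= [0.0757 0.4172] zmed 0.07101715304936532 y range [-0.0297 -0.0275  0.3868  0.3889]
 hook min [ 0.3696 -0.0351  0.0597] [0.4196 0.009  0.0737]
 wood ((0.43666765093803406, 0.2475215494632721), (0.3621745705604553, 0.06720523536205292), 86.1884994506836)
   tin [ 0.6598 -0.2884  0.0328  0.7521 -0.2066  0.052 ]
   bottle [ 0.74   -0.0504  0.034   0.7947  0.0143  0.1938]
   basket [0.5451 0.2719 0.0308 0.7072 0.492  0.0944]
pole px top: butt [0.4475 0.3888 0.065 ] neck [0.419  0.0169 0.065 ]
```

```bash
cat >> h.py <<'E'
def rows(*wps):
    """world waypoints (x,y,z,yaw) -> tool-axis shift and twist from the present pose"""
    from cell import observe
    s=observe(); p=s['tool_pos']; r,pt,y=s['tool_rot']
    c,sn=np.cos,np.sin
    Rz=np.array([[c(y),-sn(y),0],[sn(y),c(y),0],[0,0,1]]);Ry=np.array([[c(pt),0,sn(pt)],[0,1,0],[-sn(pt),0,c(pt)]]);Rx=np.array([[1,0,0],[0,c(r),-sn(r)],[0,sn(r),c(r)]])
    R=Rz@Ry@Rx
    print('t',round(s['time'],2),'pos',p.round(4),'yaw',round(y,4),'F',s['contact_force'].round(1),'open',round(s['opening'],4),'grip',s['grip_force'])
    for w in wps: print((R.T@(np.array(w[:3])-p)).round(4).tolist(), round(-(w[3]-y),4))
E
python3 -c "
from h import *
rows((.196,-.487,.45,.382),(.42,-.1,.45,.382),(.42,-.1,.45,1.0),(.444,.312,.2,1.494))"
```

```text
t 0.1 pos [ 0.1955 -0.4868  0.2056] yaw 0.3818 F [ 0.1  0.2 -0.2] open 0.0922 grip 0.0
[0.0004, 0.0, -0.2444] -0.0002
[0.3525, -0.2757, -0.2439] -0.0002
[0.3525, -0.2757, -0.2439] -0.6182
[0.5282, -0.6487, 0.0066] -1.1122
```

Request:
{"method": "step_arm", "body": {
  "plan": [
    [-1,0,0,-0.06,0],
    [-1,0,0,-0.12,0],
    [-1,0,0,-0.18,0],
    [-1,0,0,-0.244,0],
    [-1,0,0,-0.244,0],
    [-1,0.05,-0.04,-0.244,-0.1],
    [-1,0.1,-0.08,-0.244,-0.2],
    [-1,0.15,-0.12,-0.244,-0.3],
    [-1,0.2,-0.16,-0.244,-0.4],
    [-1,0.25,-0.2,-0.244,-0.5],
    [-1,0.3,-0.24,-0.244,-0.6],
    [-1,0.352,-0.276,-0.244,-0.7],
    [-1,0.352,-0.276,-0.244,-0.75],
    [-1,0.38,-0.33,-0.22,-0.85],
    [-1,0.4,-0.38,-0.18,-0.95],
    [-1,0.42,-0.43,-0.15,-1.0],
    [-1,0.45,-0.48,-0.11,-1.1],
    [-1,0.47,-0.53,-0.07,-1.112],
    [-1,0.5,-0.59,-0.03,-1.112],
    [-1,0.528,-0.649,0,-1.112]
  ],
  "grip_force": 10
}}

```text
time: 2.6
tool_pos: [0.441, 0.2731, 0.224]
tool_rot: [-3.14, 0.002, 1.492]
contact_force: [0.7, -0.8, 0.4]
opening: 0.0917
grip_force: 0.0
```

Request:
{"method": "step_arm", "body": {
  "plan": [
    [-1,0.04,0,0.0,0],
    [-1,0.04,0,0.0,0],
    [-1,0.04,0,0.0,0],
    [-1,0.04,0,0.0,0]
  ]
}}

```text
time: 3.1
tool_pos: [0.4447, 0.3112, 0.2263]
tool_rot: [3.141, 0.0, 1.492]
contact_force: [0.8, 0.8, -0.9]
opening: 0.0917
grip_force: 0.0
```

```bash
python3 - <<'E'
from h import *
from cell import *
np.set_printoptions(precision=4,suppress=True)
rows((.4446,.328,.2,1.494))
s=observe();c=read_camera('wrist')
cv2.imwrite('pics/w1.png',c['img'][...,::-1])
from scipy.spatial.transform import Rotation as Ro
R=Ro.from_euler('xyz',s['tool_rot']).as_matrix()
v,u=np.mgrid[0:400,0:640]; z=c['range_z'].astype(float)
P=np.stack([(u-c['cx'])/c['fx']*z,(v-c['cy'])/c['fy']*z,z],-1)
T=np.array(c['T_tool_cam']);P=(P@T[:3,:3].T+T[:3,3])@R.T+s['tool_pos']
x,y,z_=P[...,0],P[...,1],P[...,2]
m=(z>0)&(z_>.06)&(z_<.085)&(abs(x-.4195-.0765*y)<.02)&(y<.42)
Q=P[m]; print(len(Q),Q.min(0),Q.max(0))
for lo in np.arange(.0,.40,.04):
    q=Q[(Q[:,1]>lo)&(Q[:,1]<lo+.04)]
    if len(q)>5: print(lo,len(q),np.median(q,0),np.percentile(q[:,0],[3,97]))
E
```

```text
t 3.1 pos [0.4447 0.3112 0.2263] yaw 1.4919 F [ 0.8  0.8 -0.9] open 0.0917 grip 0.0
[0.0167, -0.0014, 0.0262] -0.0021
3388 [0.4095 0.1304 0.0617] [0.4684 0.3858 0.0806]
0.12 148 [0.4301 0.1504 0.0718] [0.423  0.4369]
0.16 139 [0.4317 0.1696 0.072 ] [0.425  0.4382]
0.2 188 [0.4369 0.2294 0.0728] [0.4275 0.4475]
0.24 698 [0.4385 0.2603 0.078 ] [0.4259 0.4508]
0.28 753 [0.4414 0.3006 0.0779] [0.4293 0.4538]
0.32 830 [0.4445 0.3404 0.0778] [0.4321 0.4567]
0.36 632 [0.4472 0.3735 0.0777] [0.4297 0.4663]
```

View pics/w1.png

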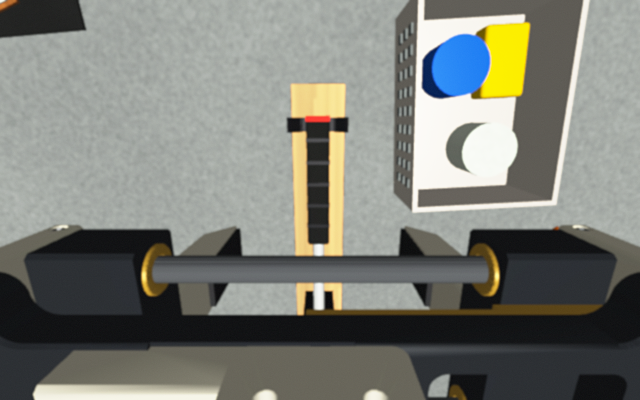

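The wrist view shows the pole between the open fingers, along column 318, with the handle from row 120 to 245. The basket is clear of the fingers, at columns 395 and above.

```bash
python3 -c "
from h import *
rows((.4433,.326,.15,1.4946),(.4433,.326,.046,1.4946))"
```

```text
t 3.15 pos [0.4447 0.3114 0.2264] yaw 1.4921 F [-0.  -0.3 -1. ] open 0.0919 grip 0.0
[0.0144, -0.0026, 0.0764] -0.0025
[0.0144, -0.0026, 0.1804] -0.0025
```

Request:
{"method": "step_arm", "body": {
  "plan": [
    [-1,0.014,-0.0025,0.05,-0.003],
    [-1,0.014,-0.0025,0.1,-0.003],
    [-1,0.014,-0.0025,0.14,-0.003],
    [-1,0.014,-0.0025,0.165,-0.003],
    [-1,0.014,-0.0025,0.18,-0.003],
    [-1,0.014,-0.0025,0.18,-0.003],
    [1,0.014,-0.0025,0.18,-0.003],
    [1,0.014,-0.0025,0.18,-0.003],
    [1,0.014,-0.0025,0.18,-0.003],
    [1,0.014,-0.0025,0.18,-0.003],
    [1,0.014,-0.0025,0.18,-0.003],
    [1,0.014,-0.0025,0.18,-0.003]
  ],
  "grip_force": 50
}}

```text
time: 4.65
tool_pos: [0.4429, 0.3269, 0.046]
tool_rot: [-3.142, 0.0, 1.497]
contact_force: [-0.1, -0.3, -0.8]
opening: 0.0364
grip_force: 0.0
```

Request:
{"method": "step_arm", "body": {
  "plan": [
    [1,0,0,-0.02,0],
    [1,0,0,-0.05,0],
    [1,0,0,-0.08,0],
    [1,0,0,-0.08,0]
  ]
}}

```text
time: 5.15
tool_pos: [0.4443, 0.3276, 0.1283]
tool_rot: [3.137, -0.003, 1.497]
contact_force: [0.7, 0.6, 0.1]
opening: 0.0008
grip_force: 0.0
```

```bash
cat >> h.py <<'E'
def polefit(c):
    """pole axis from its depth in a fixed camera, using tube/handle pixels near the tool"""
    from cell import observe
    s=observe();P,ok=cloud(c);g=s['tool_pos']+[0,0,-0.0]; return P,ok,s
E
python3 - <<'E'
from h import *
from cell import *
np.set_printoptions(precision=4,suppress=True)
rows((.55,.09,.44,1.594))
c=read_camera('scene'); P,ok=cloud(c);x,y,z=P[...,0],P[...,1],P[...,2]
m=ok&(abs(x-.4185-.0763*y)<.03)&(z>.1)&(y<.25)&(y>-.05)&(z<.3)
Q=P[m];print(len(Q))
for lo in np.arange(-.05,.25,.04):
    q=Q[(Q[:,1]>lo)&(Q[:,1]<lo+.04)]
    if len(q)>4: print(lo,len(q),np.median(q,0))
E
```

```text
t 5.15 pos [0.4443 0.3276 0.1283] yaw 1.4968 F [0.7 0.6 0.1] open 0.0008 grip 0.0
[-0.2284, 0.1243, -0.3117] -0.0972
0
```

Request:
{"method": "step_arm", "body": {
  "plan": [
    [-1,0,0,0,0],
    [-1,0,0,0,0],
    [-1,0,0,0,0],
    [-1,0,0,0,0],
    [-1,0,0,0,0],
    [-1,0,0,0,0],
    [-1,0,0,0,0],
    [-1,0,0,0,0]
  ]
}}

```text
time: 6.2
tool_pos: [0.443, 0.3269, 0.1261]
tool_rot: [3.142, 0.0, 1.497]
contact_force: [-0.9, -0.3, 0.3]
opening: 0.0758
grip_force: 0.0
```

```bash
python3 - <<'E'
from h import *
from cell import *
np.set_printoptions(precision=4,suppress=True)
rows((.4433,.326,.046,1.4946))
for n in('scene','top'):
    c=read_camera(n); P,ok=cloud(c);x,y,z=P[...,0],P[...,1],P[...,2]
    m=ok&(abs(x-.4185-.0763*y)<.02)&(z>.06)&(z<.085)&(y<.42)&(y>-.05)
    Q=P[m];print(n,len(Q),Q[:,1].min(),Q[:,1].max())
    for lo in np.arange(-.0,.4,.04):
        q=Q[(Q[:,1]>lo)&(Q[:,1]<lo+.04)]
        if len(q)>4: print(lo,len(q),np.median(q,0))
E
```

```text
t 6.2 pos [0.443  0.3269 0.1261] yaw 1.4969 F [-0.9 -0.3  0.3] open 0.0758 grip 0.0
[-0.0009, 0.0004, 0.0801] 0.0023
scene 683 -0.03632024696580134 0.3859797116367093
-0.0 49 [0.4244 0.0212 0.0699]
0.04 47 [0.4269 0.0606 0.0708]
0.08 57 [0.4296 0.1042 0.0698]
0.12 58 [0.4305 0.1352 0.0703]
0.16 46 [0.436  0.1798 0.0689]
0.2 53 [0.4397 0.2248 0.0704]
0.24 99 [0.4456 0.2605 0.0762]
0.28 94 [0.4487 0.3012 0.076 ]
0.32 94 [0.4523 0.3403 0.0756]
0.36 61 [0.4524 0.3734 0.0759]
top 613 -0.0351753371707804 0.34683777903848845
-0.0 48 [0.4194 0.0216 0.0717]
0.04 52 [0.4217 0.0602 0.0708]
0.08 60 [0.425  0.1057 0.0709]
0.12 70 [0.4284 0.1318 0.0723]
0.16 50 [0.4303 0.1791 0.0713]
0.2 59 [0.434  0.224  0.0716]
0.24 98 [0.4366 0.2604 0.0767]
0.28 101 [0.4397 0.2999 0.0764]
0.32 46 [0.4412 0.3294 0.0771]
```

The pole has not moved. I'll descend and give the fingers time to close.

Request:
{"method": "step_arm", "body": {
  "plan": [
    [-1,0,0,0.04,0],
    [-1,0,0,0.07,0],
    [-1,0,0,0.08,0],
    [-1,0,0,0.08,0],
    [1,0,0,0.08,0],
    [1,0,0,0.08,0],
    [1,0,0,0.08,0],
    [1,0,0,0.08,0],
    [1,0,0,0.08,0],
    [1,0,0,0.08,0],
    [1,0,0,0.08,0],
    [1,0,0,0.08,0],
    [1,0,0,0.08,0],
    [1,0,0,0.08,0]
  ],
  "grip_force": 50
}}

```text
time: 8.05
tool_pos: [0.443, 0.3269, 0.046]
tool_rot: [3.142, 0.0, 1.497]
contact_force: [0.3, 0.2, -0.7]
opening: 0.0254
grip_force: 50.0
```

Request:
{"method": "step_arm", "body": {
  "plan": [
    [1,0,0,-0.05,0],
    [1,0,0,-0.1,0],
    [1,0,0,-0.15,0],
    [1,0,0,-0.2,0],
    [1,0,0,-0.25,0],
    [1,0,0,-0.3,0],
    [1,0,0,-0.354,0],
    [1,-0.04,0.015,-0.354,-0.03],
    [1,-0.08,0.03,-0.354,-0.06],
    [1,-0.12,0.05,-0.354,-0.097],
    [1,-0.17,0.07,-0.354,-0.097],
    [1,-0.21,0.094,-0.354,-0.097],
    [1,-0.227,0.094,-0.354,-0.097],
    [1,-0.227,0.094,-0.354,-0.097],
    [1,-0.227,0.094,-0.354,-0.097]
  ]
}}

```text
time: 9.93
tool_pos: [0.5194, 0.0947, 0.4002]
tool_rot: [-3.141, -0.001, 1.595]
contact_force: [0.0, 0.2, -1.6]
opening: 0.0254
grip_force: 50.0
```

```bash
cat >> h.py <<'E'
def pole(name='scene',show=None):
    """pole axis line in tool neighbourhood: tilt (hook up +), heading error, height at grasp"""
    from cell import observe,read_camera
    s=observe();c=read_camera(name)
    if show: cv2.imwrite(show,c['img'][...,::-1])
    P,ok=cloud(c); g=s['tool_pos']+[0,0,.0188]; y=s['tool_rot'][2]
    d=-np.array([np.cos(y),np.sin(y),0]); l=np.array([-d[1],d[0],0])   # pole x, pole y
    Q=P[ok]-g; X,Y,Z=Q@d,Q@l,Q[:,2]
    out=[]
    for lo in np.arange(.1,.31,.02):
        m=(X>lo)&(X<lo+.02)&(abs(Y)<.03)
        k=m.copy()
        for t in [None]:
            zz=Z[m]
        out.append((lo+.01,m.sum(),zz.max() if m.any() else 0))
    return s,P,ok,X,Y,Z,c
E
python3 - <<'E'
from h import *
np.set_printoptions(precision=4,suppress=True)
rows((.52,.0935,.30,1.5945))
for n in('scene','top'):
    s,P,ok,X,Y,Z,c=pole(n,f'pics/{n}2.png')
    Pw=P[ok]; hs=hsv(c)[ok]
    for lo in np.arange(.1,.36,.03):
        m=(X>lo)&(X<lo+.03)&(abs(Y)<.025)&(abs(Z)<.04)
        if m.sum()>3: print(n,round(lo+.015,3),m.sum(),np.median(X[m]).round(4),np.median(Y[m]).round(4),np.median(Z[m]).round(4),Z[m].max().round(4))
    # arm points on rack side of gripper
    a=(Pw[:,1]<s['tool_pos'][1]-.02)&(Pw[:,1]>-.45)&(Z>.08)&(Pw[:,0]>.1)&(Pw[:,2]>.44)
    if a.any():
        for lo in np.arange(0.,.2,.03):
            m=a&(s['tool_pos'][1]-Pw[:,1]>lo)&(s['tool_pos'][1]-Pw[:,1]<lo+.03)
            if m.sum()>5: print('  arm at dy -',round(lo,2),'min Z above grasp',np.percentile(Z[m],2).round(3),m.sum(),'x',Pw[m,0].min().round(3),Pw[m,0].max().round(3))
E
```

```text
t 9.93 pos [0.5194 0.0947 0.4002] yaw 1.595 F [ 0.   0.2 -1.6] open 0.0254 grip 49.99906539916992
[-0.0013, 0.0005, 0.1002] 0.0005
scene 0.115 69 0.1151 0.0049 0.0039 0.0088
scene 0.145 70 0.1448 0.0044 0.0032 0.0083
scene 0.175 69 0.1749 0.0047 0.0034 0.0077
scene 0.205 72 0.2053 0.0042 0.0031 0.0067
scene 0.235 71 0.2349 0.0038 0.0025 0.0058
scene 0.265 72 0.2648 0.0045 0.0025 0.0064
scene 0.295 78 0.2965 0.0045 0.0027 0.0076
scene 0.325 53 0.319 0.0022 0.0003 0.0066
scene 0.355 38 0.3577 -0.0037 -0.001 0.0008
  arm at dy - 0.0 min Z above grasp 0.084 913 x 0.425 0.617
  arm at dy - 0.03 min Z above grasp 0.083 1009 x 0.401 0.615
  arm at dy - 0.06 min Z above grasp 0.256 144 x 0.381 0.554
top 0.115 68 0.1145 -0.0011 0.0051 0.0124
top 0.145 68 0.1456 -0.0013 0.0049 0.0107
top 0.175 66 0.1756 -0.001 0.0041 0.0143
top 0.205 66 0.2045 -0.0012 0.0043 0.0083
top 0.235 67 0.2338 -0.0012 0.0038 0.0076
top 0.265 68 0.2642 -0.0011 0.0027 0.0094
top 0.295 71 0.2966 -0.0011 0.0039 0.0115
top 0.325 40 0.3171 -0.001 0.0014 0.0075
top 0.355 42 0.357 -0.0058 -0.001 0.0031
  arm at dy - 0.0 min Z above grasp 0.11 1289 x 0.169 0.56
  arm at dy - 0.03 min Z above grasp 0.296 3934 x 0.166 0.566
  arm at dy - 0.06 min Z above grasp 0.275 796 x 0.149 0.55
```

View pics/scene2.png

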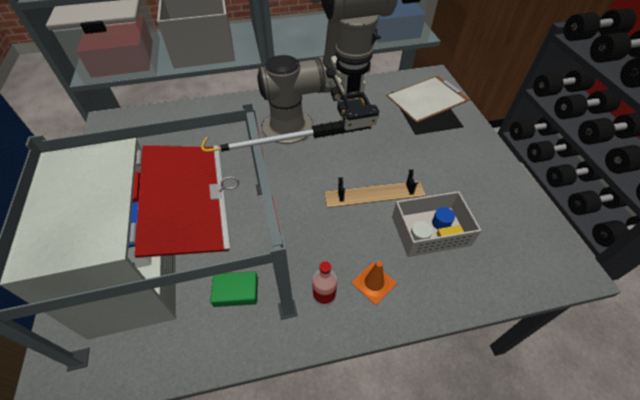

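The scene view shows the pole held level over the front beam, with its hook at (207,146), on the robot side of the ring at (229,184). Next I'll measure how far the arm reaches past the tool towards the rack.

```bash
python3 - <<'E'
from h import *
np.set_printoptions(precision=3,suppress=True)
for n in('scene','top'):
    s,P,ok,X,Y,Z,c=pole(n); Pw=P[ok]; dy=s['tool_pos'][1]-Pw[:,1]
    for lo in np.arange(.04,.5,.04):
        m=(Z>lo)&(Z<lo+.04)&(Pw[:,2]>.385)&(Pw[:,0]>.05)&(Pw[:,0]<.75)&(dy<.2)&(dy>-.3)
        if m.sum()>8: print(n,lo.round(2),m.sum(),'dy',np.percentile(dy[m],[90,98,99.5]),'x at',np.median(Pw[m&(dy>np.percentile(dy[m],95)),0]))
from cell import observe
print(observe()['qpos'])
E
```

```text
scene 0.04 229 dy [0.034 0.036 0.038] x at 0.4614462597999367
scene 0.08 1404 dy [0.032 0.036 0.038] x at 0.4549139878754916
scene 0.12 349 dy [0.021 0.035 0.036] x at 0.5132424214210334
scene 0.16 520 dy [0.035 0.037 0.038] x at 0.5163754322261885
scene 0.2 721 dy [0.035 0.037 0.038] x at 0.5217146305411218
scene 0.24 954 dy [0.034 0.056 0.062] x at 0.411095450075898
scene 0.28 1133 dy [0.06  0.068 0.069] x at 0.5334483469267389
scene 0.32 163 dy [0.059 0.065 0.067] x at 0.5478364380727186
top 0.08 573 dy [0.02  0.025 0.026] x at 0.4397633054573209
top 0.12 79 dy [0.015 0.021 0.023] x at 0.470238644370461
top 0.16 303 dy [0.024 0.028 0.029] x at 0.47926198186120106
top 0.2 137 dy [0.024 0.028 0.029] x at 0.4957006618460961
top 0.24 217 dy [0.062 0.063 0.077] x at 0.3584190283429455
top 0.28 3411 dy [0.06  0.08  0.087] x at 0.18281442440199855
top 0.32 10121 dy [0.049 0.066 0.076] x at 0.36504454063077896
top 0.36 1175 dy [0.049 0.056 0.057] x at 0.5198141230624113
[0.035 0.283 1.088 0.    1.77  0.01 ]
```

The forearm overhangs the tool by about 70 mm towards the rack from 250 mm above the grasp. So the final push needs a nearly level pole. First I'll tilt the pole hook-up by about 20°, by resting it on the beam and lowering a loose grip.

Request:
{"method": "step_arm", "body": {
  "plan": [
    [1,0,0,0.03,0],
    [1,0,0,0.05,0],
    [1,0,0,0.055,0],
    [1,0,0,0.055,0]
  ],
  "grip_force": 50
}}

```text
time: 10.62
tool_pos: [0.52, 0.0939, 0.3456]
tool_rot: [3.141, 0.0, 1.594]
contact_force: [0.1, 0.7, -2.9]
opening: 0.0254
grip_force: 50.0
```

Request:
{"method": "step_arm", "body": {
  "plan": [
    [1,0,0,0.0,0],
    [1,0,0,0.01,0],
    [1,0,0,0.02,0],
    [1,0,0,0.03,0],
    [1,0,0,0.04,0],
    [1,0,0,0.05,0],
    [1,0,0,0.06,0],
    [1,0,0,0.07,0],
    [1,0,0,0.08,0],
    [1,0,0,0.085,0],
    [1,0,0,0.085,0]
  ],
  "grip_force": 8
}}

```text
time: 12.0
tool_pos: [0.5198, 0.0937, 0.2597]
tool_rot: [-3.141, -0.0, 1.594]
contact_force: [0.1, 0.6, -2.6]
opening: 0.0258
grip_force: 8.0
```

```bash
cat >> h.py <<'E'
def tilt(name='scene',lim=.2,show=None):
    from cell import observe,read_camera
    """fit pole axis from its tube pixels (grey/bright) in a corridor about the gripper's vertical plane"""
    s,P,ok,X,Y,Z,c=pole(name,show)
    m=(X>.10)&(X<.31)&(abs(Y)<.022)&(Z>-.06)&(Z<.17)
    best=(0,)
    for t in np.radians(np.arange(-20,45,.5)):
        for z0 in np.arange(-.01,.011,.002):
            k=m&(abs(Z-np.tan(t)*X-z0)<.004)
            if k.sum()>best[0]: best=(k.sum(),t,z0,k)
    k=best[3]; p=np.polyfit(X[k],Z[k],1); q=np.polyfit(X[k],Y[k],1)
    hk=p[0]*.36*np.cos(np.arctan(p[0]))+p[1]-.004
    print(name,'n',best[0],'tilt deg',np.degrees(np.arctan(p[0])).round(2),'z0',p[1].round(4),'lat slope',q.round(4),'hook dz',hk.round(4))
    return s,P,ok,X,Y,Z,c
E
python3 - <<'E'
from h import *
rows((0.5,0.1,.26,1.594))
tilt('scene');tilt('top')
E
```

```text
t 12.0 pos [0.5198 0.0937 0.2597] yaw 1.5938 F [ 0.1  0.6 -2.6] open 0.0258 grip 7.9997773468494415
[0.0068, -0.0196, -0.0002] -0.0002
scene n 344 tilt deg 20.92 z0 0.0046 lat slope [0.0008 0.0028] hook dz 0.1291
top n 341 tilt deg 21.25 z0 0.0048 lat slope [ 0.002  -0.0009] hook dz 0.1313
```

```bash
python3 -c "
from h import *
rows((.52,.0937,.3,1.5945),(.52,.26,.3,1.5945),(.6187,.26,.133,1.5945),(.6187,.107,.133,1.5945),(.6187,.107,.1686,1.5945))"
```

```text
t 12.1 pos [0.5201 0.0937 0.2603] yaw 1.5938 F [-0.2  0.5 -2.9] open 0.0259 grip 8.00004556775093
[0.0, -0.0, -0.0397] -0.0007
[0.1663, 0.0038, -0.0397] -0.0007
[0.164, 0.1024, 0.1274] -0.0007
[0.011, 0.0989, 0.1274] -0.0007
[0.011, 0.0989, 0.0918] -0.0007
```

Request:
{"method": "step_arm", "body": {
  "plan": [
    [1,0,0,0,0],
    [1,0,0,-0.02,0],
    [1,0,0,-0.04,0],
    [1,0.04,0,-0.04,0],
    [1,0.08,0.002,-0.04,0],
    [1,0.12,0.003,-0.04,0],
    [1,0.165,0.004,-0.04,0],
    [1,0.165,0.004,-0.04,0],
    [1,0.165,0.03,0.01,0],
    [1,0.165,0.06,0.06,0],
    [1,0.165,0.09,0.11,0],
    [1,0.164,0.102,0.127,0],
    [1,0.164,0.102,0.127,0],
    [1,0.164,0.102,0.127,0]
  ],
  "grip_force": 55
}}

```text
time: 13.85
tool_pos: [0.6186, 0.2601, 0.1357]
tool_rot: [3.138, -0.001, 1.594]
contact_force: [-0.0, -0.2, -2.3]
opening: 0.0251
grip_force: 55.0
```

```bash
python3 - <<'E'
from h import *
rows((.6187,.107,.133,1.5945),(.6187,.107,.1686,1.5945))
for n in('scene','top'):
    s,P,ok,X,Y,Z,c=tilt(n); h=hsv(c)[ok]; 
    m=(h[:,0]>20)&(h[:,0]<32)&(h[:,1]>110)&(X>.29)&(X<.38)&(abs(Y)<.06)&(Z>.06)&(Z<.17)
    print(n,m.sum(),'hook min',X[m].min().round(4),Y[m].min().round(4),Z[m].min().round(4),'max',X[m].max().round(4),Y[m].max().round(4),Z[m].max().round(4))
E
```

```text
t 13.85 pos [0.6186 0.2601 0.1357] yaw 1.5939 F [-0.  -0.2 -2.3] open 0.0251 grip 54.99920189380646
[-0.1531, -0.0035, 0.0026] -0.0006
[-0.153, -0.0034, -0.033] -0.0006
scene n 291 tilt deg 20.3 z0 0.005 lat slope [-0.004  0.003] hook dz 0.1259
scene 62 hook min 0.3007 -0.0469 0.1111 max 0.3451 0.0051 0.1302
top n 253 tilt deg 20.1 z0 0.0061 lat slope [ 0.0029 -0.0021] hook dz 0.1258
top 57 hook min 0.2994 -0.0487 0.1113 max 0.3439 0.0026 0.1326
```

Request:
{"method": "step_arm", "body": {
  "plan": [
    [1,-0.05,-0.001,0.003,0],
    [1,-0.1,-0.002,0.003,0],
    [1,-0.14,-0.003,0.003,0],
    [1,-0.153,-0.003,0.003,0],
    [1,-0.153,-0.003,0.003,0],
    [1,-0.153,-0.003,-0.012,0],
    [1,-0.153,-0.003,-0.025,0],
    [1,-0.153,-0.003,-0.034,0],
    [1,-0.153,-0.003,-0.034,0],
    [1,-0.153,-0.003,-0.034,0]
  ]
}}

```text
time: 15.2
tool_pos: [0.6184, 0.1069, 0.1667]
tool_rot: [-3.141, 0.0, 1.594]
contact_force: [-0.6, -0.4, -3.1]
opening: 0.0253
grip_force: 55.0
```

```bash
python3 - <<'E'
from h import *
rows((.5737,.1072,.171,1.5945))
ims=[]
for n in('scene','top'):
    s,P,ok,X,Y,Z,c=tilt(n); h=hsv(c)[ok]; Pw=P[ok]
    m=(h[:,0]>20)&(h[:,0]<32)&(h[:,1]>110)&(X>.29)&(X<.38)&(abs(Y)<.06)&(Z>.06)&(Z<.17)
    if m.any(): print(n,m.sum(),'hook world min',Pw[m].min(0).round(4),'max',Pw[m].max(0).round(4))
    r=(slice(150,230),slice(190,310)) if n=='scene' else (slice(160,240),slice(320,440))
    ims.append(cv2.resize(c['img'][r],None,fx=5,fy=5,interpolation=cv2.INTER_CUBIC)[...,::-1])
cv2.imwrite('pics/e1.png',cv2.resize(np.vstack(ims),(450,600)))
E
```

```text
t 15.2 pos [0.6184 0.1069 0.1667] yaw 1.594 F [-0.6 -0.4 -3.1] open 0.0253 grip 54.99900162220001
[0.0013, -0.0446, -0.0042] -0.0005
scene n 292 tilt deg 20.7 z0 0.0037 lat slope [-0.006  0.004] hook dz 0.1269
scene 79 hook world min [ 0.58   -0.2377  0.2966] max [ 0.6319 -0.1933  0.3173]
top n 236 tilt deg 20.48 z0 0.0057 lat slope [ 0.0002 -0.0008] hook dz 0.1277
top 58 hook world min [ 0.5798 -0.2371  0.2955] max [ 0.6286 -0.1911  0.317 ]
```

View pics/e1.png

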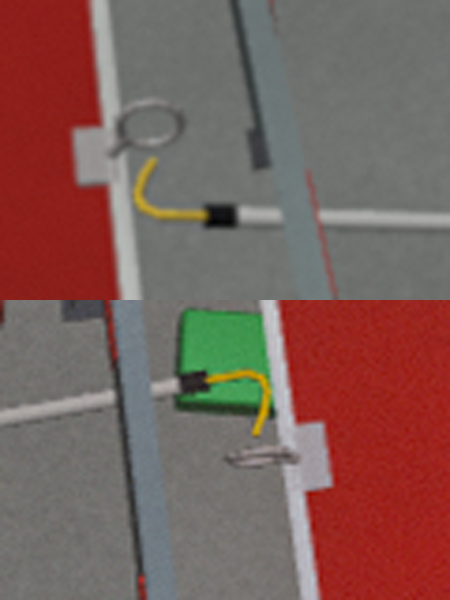

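The upper crop (scene) shows the hook tip just beside the ring, level with its opening. The lower crop (top) shows the tip in line with the ring's span. I'll move sideways into the ring.

Request:
{"method": "step_arm", "body": {
  "plan": [
    [1,0,0,-0.0035,0],
    [1,0,-0.008,-0.0035,0],
    [1,0,-0.016,-0.0035,0],
    [1,0,-0.024,-0.0035,0],
    [1,0,-0.032,-0.0035,0],
    [1,0,-0.04,-0.0035,0],
    [1,0,-0.045,-0.0035,0],
    [1,0,-0.045,-0.0035,0],
    [1,0,-0.045,-0.0035,0]
  ]
}}

```text
time: 16.42
tool_pos: [0.5739, 0.1058, 0.1706]
tool_rot: [3.141, 0.0, 1.594]
contact_force: [-1.3, 0.1, -2.3]
opening: 0.0255
grip_force: 55.0
```

```bash
cat >> h.py <<'E'
def flap(c):
    P,ok=cloud(c);H=hsv(c);h,s,v=H[...,0],H[...,1],H[...,2]
    x,y,z=P[...,0],P[...,1],P[...,2]
    m=ok&((h<6)|(h>174))&(s>170)&(v>70)&(z<.37)&(y<-.23)&(z>.12)&(x>.36)&(x<.78)&(y>-.47)
    Q=P[m]
    for _ in range(3):
        n=np.linalg.svd(Q-np.median(Q,0),full_matrices=False)[2][2]; Q=Q[abs((Q-np.median(Q,0))@n)<.01]
    n*=np.sign(n[2]) if abs(n[2])>.15 else np.sign(n[1]); a=np.arctan2(n[2],np.hypot(n[0],n[1]))
    print('flap angle',a.round(3),len(Q)); return a
E
python3 - <<'E'
from h import *
rows()
ims=[]
for n in('scene','top'):
    s,P,ok,X,Y,Z,c=tilt(n); flap(c)
    r=(slice(150,230),slice(190,310)) if n=='scene' else (slice(160,240),slice(320,440))
    ims.append(cv2.resize(c['img'][r],None,fx=5,fy=5,interpolation=cv2.INTER_CUBIC)[...,::-1])
cv2.imwrite('pics/e2.png',cv2.resize(np.vstack(ims),(450,600)))
E
```

```text
t 16.43 pos [0.5739 0.1058 0.1706] yaw 1.5937 F [-1.3  0.1 -2.3] open 0.0255 grip 54.99943792819977
scene n 266 tilt deg 20.57 z0 0.0056 lat slope [-0.0014  0.0027] hook dz 0.1281
flap angle 1.312 8294
top n 251 tilt deg 20.28 z0 0.0071 lat slope [-0.0037 -0.0004] hook dz 0.1278
flap angle 1.313 8519
```

View pics/e2.png

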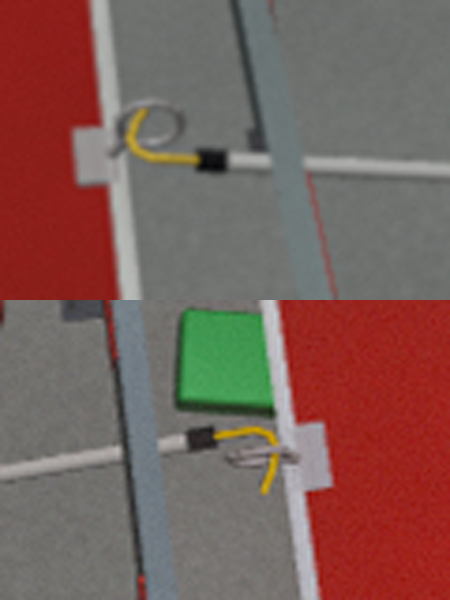

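In both crops the yellow rod passes through the ring, with the ring between shaft and tip. I'll now ease the flap down along the eye's arc.

Request:
{"method": "step_arm", "body": {
  "plan": [
    [1,0,0,0.006,0],
    [1,-0.001,0,0.012,0],
    [1,-0.002,0,0.018,0],
    [1,-0.004,0,0.024,0],
    [1,-0.006,0,0.034,0],
    [1,-0.009,0,0.045,0],
    [1,-0.013,0,0.055,0],
    [1,-0.017,0,0.065,0],
    [1,-0.022,0,0.075,0],
    [1,-0.027,0,0.085,0],
    [1,-0.033,0,0.094,0],
    [1,-0.039,0,0.103,0],
    [1,-0.046,0,0.112,0],
    [1,-0.052,0,0.12,0],
    [1,-0.052,0,0.12,0]
  ]
}}

```text
time: 18.4
tool_pos: [0.5745, 0.0532, 0.0499]
tool_rot: [-3.14, 0.0, 1.593]
contact_force: [1.1, 1.3, -2.0]
opening: 0.0252
grip_force: 55.0
```

```bash
cat >> h.py <<'E'
def report():
    """hook against eye, from flap angle and pole tilt"""
    rows()
    for n in('scene','top'):
        s,P,ok,X,Y,Z,c=tilt(n); a=flap(c)
        H=hsv(c)[ok]; Pw=P[ok]
        m=(H[:,0]>20)&(H[:,0]<32)&(H[:,1]>110)&(X>.28)&(X<.39)&(abs(Y)<.07)&(Z>-.1)&(Z<.19)
        if m.any(): print('  hook yellow min',Pw[m].min(0).round(4),'max',Pw[m].max(0).round(4))
        yr=.215*np.sin(a)+.034*np.cos(a); print('  eye y',(-.2233+yr-.2166).round(4),'z',(.345-.215*np.cos(a)+.034*np.sin(a)).round(4))
E
python3 -c "
from h import *
report()"
```

```text
t 18.4 pos [0.5745 0.0532 0.0499] yaw 1.5931 F [ 1.1  1.3 -2. ] open 0.0252 grip 55.01019358634949
scene n 243 tilt deg 21.84 z0 0.0043 lat slope [-0.0072  0.0039] hook dz 0.1342
flap angle 0.724 6813
  hook yellow min [ 0.5455 -0.2895  0.1847] max [ 0.588  -0.2428  0.2083]
  eye y -0.272 z 0.2064
top n 194 tilt deg 21.35 z0 0.0066 lat slope [ 0.0047 -0.0014] hook dz 0.1337
flap angle 0.724 6751
  hook yellow min [ 0.5359 -0.3312 -0.003 ] max [ 0.6249 -0.2441  0.2274]
  eye y -0.272 z 0.2065
```

Request:
{"method": "step_arm", "body": {
  "plan": [
    [1,0,0,0,0],
    [1,0.004,0,-0.01,0],
    [1,0.0074,0,-0.0205,0],
    [1,0.011,0,-0.033,0],
    [1,0.0143,0,-0.045,0],
    [1,0.017,0,-0.057,0],
    [1,0.0196,0,-0.069,0],
    [1,0.0215,0,-0.082,0],
    [1,0.0231,0,-0.094,0],
    [1,0.024,0,-0.103,0],
    [1,0.0246,0,-0.113,0],
    [1,0.0246,0,-0.113,0]
  ],
  "grip_force": 8
}}

```text
time: 20.0
tool_pos: [0.5747, 0.0784, 0.1644]
tool_rot: [3.14, 0.0, 1.594]
contact_force: [0.1, 0.5, -2.8]
opening: 0.0255
grip_force: 8.0
```

```bash
python3 -c "
from h import *
report()"
```

```text
t 20.0 pos [0.5747 0.0784 0.1644] yaw 1.5938 F [ 0.1  0.5 -2.8] open 0.0255 grip 7.998780906200409
scene n 260 tilt deg 2.53 z0 0.0038 lat slope [0.0023 0.0022] hook dz 0.0157
flap angle 0.724 6824
  hook yellow min [ 0.5404 -0.2878  0.1944] max [ 0.5876 -0.2414  0.2035]
  eye y -0.2721 z 0.2064
top n 224 tilt deg 2.93 z0 0.0024 lat slope [ 0.0036 -0.001 ] hook dz 0.0168
flap angle 0.724 6758
  hook yellow min [ 0.536  -0.2858  0.1896] max [ 0.587  -0.2375  0.2283]
  eye y -0.2721 z 0.2064
```

Request:
{"method": "step_arm", "body": {
  "plan": [
    [1,0,0,-0.01,0],
    [1,0,0,-0.02,0],
    [1,0,0,-0.03,0],
    [1,0,0,-0.04,0],
    [1,-0.001,0,-0.05,0],
    [1,-0.002,0,-0.06,0],
    [1,-0.002,0,-0.06,0]
  ],
  "grip_force": 8
}}

```text
time: 20.98
tool_pos: [0.5748, 0.0763, 0.2246]
tool_rot: [3.14, 0.0, 1.594]
contact_force: [-0.8, 0.7, -2.9]
opening: 0.0258
grip_force: 8.0
```

Request:
{"method": "step_arm", "body": {
  "plan": [
    [1,0,0,0,0],
    [1,-0.009,0,0.01,0],
    [1,-0.0185,0,0.0195,0],
    [1,-0.027,0,0.027,0],
    [1,-0.035,0,0.034,0],
    [1,-0.044,0,0.04,0],
    [1,-0.053,0,0.046,0],
    [1,-0.062,0,0.052,0],
    [1,-0.072,0,0.057,0],
    [1,-0.082,0,0.061,0],
    [1,-0.09,0,0.0645,0],
    [1,-0.09,0,0.0645,0]
  ],
  "grip_force": 55
}}

```text
time: 22.48
tool_pos: [0.5763, -0.0143, 0.1588]
tool_rot: [-3.141, 0.0, 1.593]
contact_force: [0.2, 1.6, -2.2]
opening: 0.0253
grip_force: 55.0
```

```bash
python3 - <<'E'
from h import *
report()
s,P,ok,X,Y,Z,c=pole('top','pics/t5.png')
s,P,ok,X,Y,Z,c=pole('scene','pics/s5.png')
E
```

```text
t 22.48 pos [ 0.5763 -0.0143  0.1588] yaw 1.5929 F [ 0.2  1.6 -2.2] open 0.0253 grip 55.013174414634705
scene n 262 tilt deg -6.1 z0 0.003 lat slope [0.0094 0.0014] hook dz -0.0393
flap angle 0.235 1043
  hook yellow min [ 0.5508 -0.3779  0.1342] max [ 0.5905 -0.3305  0.1484]
  eye y -0.3568 z 0.1438
top n 208 tilt deg -5.92 z0 0.0016 lat slope [ 0.0047 -0.0011] hook dz -0.0395
flap angle 0.248 347
  hook yellow min [ 0.5391 -0.3738  0.1331] max [ 0.5863 -0.3335  0.1455]
  eye y -0.3541 z 0.145
```

View pics/s5.png

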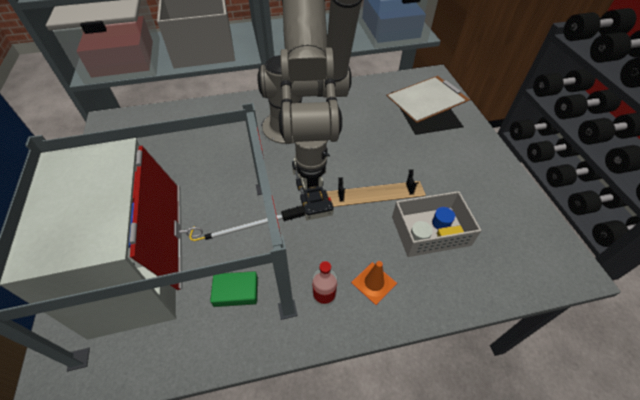

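The scene view shows the flap nearly shut with the hook still in its eye at (193,233). The forearm is well above the beam.

Request:
{"method": "step_arm", "body": {
  "plan": [
    [1,-0.007,0,0.003,0],
    [1,-0.014,0,0.006,0],
    [1,-0.021,0,0.008,0],
    [1,-0.028,0,0.01,0],
    [1,-0.035,0,0.011,0],
    [1,-0.041,0,0.012,0],
    [1,-0.046,0,0.013,0],
    [1,-0.05,0,0.013,0],
    [1,-0.052,0,0.013,0],
    [1,-0.052,0,0.013,0],
    [1,-0.052,0,0.013,0]
  ]
}}

```text
time: 24.05
tool_pos: [0.5775, -0.0612, 0.1461]
tool_rot: [-3.142, -0.007, 1.595]
contact_force: [0.5, 17.4, 0.0]
opening: 0.0252
grip_force: 55.0
```

```bash
python3 - <<'E'
from h import *
report()
E
```

```text
t 24.05 pos [ 0.5775 -0.0612  0.1461] yaw 1.5948 F [ 0.5 17.4  0. ] open 0.0252 grip 55.00018358230591
scene n 289 tilt deg -5.98 z0 0.0027 lat slope [0.0033 0.0022] hook dz -0.0388
flap angle 1.491 349
  hook yellow min [ 0.5498 -0.4244  0.1239] max [ 0.5902 -0.3798  0.1333]
  eye y -0.2229 z 0.3618
top n 217 tilt deg -6.52 z0 0.0045 lat slope [ 0.004  -0.0011] hook dz -0.0404
flap angle 1.341 311
  hook yellow min [ 0.5384 -0.4214  0.122 ] max [ 0.5891 -0.3816  0.1334]
  eye y -0.2228 z 0.329
```

The 17 N push shows the flap is on its stop. I'll back off to centre the hook in the ring, slide out sideways, and withdraw.

Request:
{"method": "step_arm", "body": {
  "plan": [
    [1,0,0,0,0],
    [1,0.004,0,0,0],
    [1,0.008,0,-0.002,0],
    [1,0.012,0,-0.004,0],
    [1,0.014,0,-0.004,0],
    [1,0.014,0,-0.004,0]
  ]
}}

```text
time: 24.9
tool_pos: [0.5772, -0.0516, 0.15]
tool_rot: [-3.141, 0.0, 1.594]
contact_force: [0.6, -0.3, -3.0]
opening: 0.0249
grip_force: 55.0
```

```bash
python3 - <<'E'
from h import *
from cell import read_camera
rows()
ims=[]
for n in('scene','top'):
    s,P,ok,X,Y,Z,c=tilt(n); H=hsv(c)[ok]; Pw=P[ok]
    m=(H[:,0]>20)&(H[:,0]<32)&(H[:,1]>110)&(X>.28)&(X<.39)&(abs(Y)<.07)&(Z>-.1)&(Z<.1)
    print('hook',Pw[m].min(0).round(4),Pw[m].max(0).round(4))
    r=(slice(200,280),slice(140,260)) if n=='scene' else (slice(160,240),slice(380,500))
    ims.append(cv2.resize(c['img'][r],None,fx=5,fy=5,interpolation=cv2.INTER_CUBIC)[...,::-1])
cv2.imwrite('pics/e3.png',cv2.resize(np.vstack(ims),(450,600)))
E
```

```text
t 24.9 pos [ 0.5772 -0.0516  0.15  ] yaw 1.5938 F [ 0.6 -0.3 -3. ] open 0.0249 grip 54.99856352806091
scene n 286 tilt deg -7.66 z0 0.003 lat slope [0.0018 0.0021] hook dz -0.049
hook [ 0.5491 -0.4121  0.117 ] [ 0.5896 -0.3663  0.1292]
top n 206 tilt deg -7.63 z0 0.0024 lat slope [ 0.0027 -0.0013] hook dz -0.0493
hook [ 0.537  -0.4114  0.1131] [ 0.588  -0.3701  0.1517]
```

View pics/e3.png

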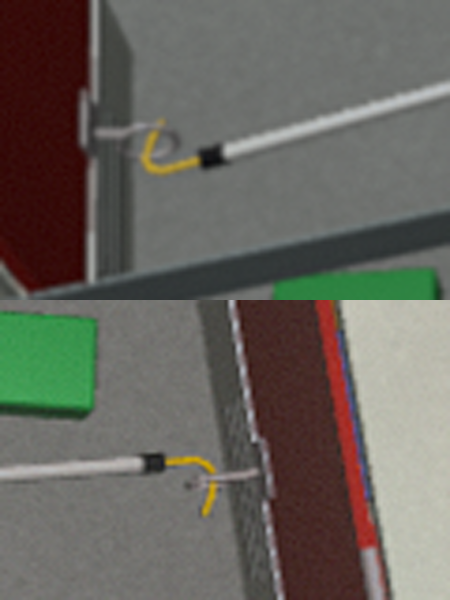

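The crops show the flap shut, with the rod through the ring near its centre and the tip free on the robot side. I'll raise it slightly and slide out.

Request:
{"method": "step_arm", "body": {
  "plan": [
    [1,-0.002,0,-0.003,0],
    [1,-0.003,0,-0.006,0],
    [1,-0.003,0.006,-0.006,0],
    [1,-0.003,0.012,-0.006,0],
    [1,-0.003,0.018,-0.006,0],
    [1,-0.003,0.024,-0.006,0],
    [1,-0.003,0.03,-0.006,0],
    [1,-0.003,0.036,-0.006,0],
    [1,-0.003,0.043,-0.006,0],
    [1,-0.003,0.043,-0.006,0]
  ]
}}

```text
time: 26.25
tool_pos: [0.6208, -0.0536, 0.156]
tool_rot: [3.141, 0.0, 1.594]
contact_force: [1.1, -0.1, -2.6]
opening: 0.0251
grip_force: 55.0
```

```bash
python3 - <<'E'
from h import *
rows((.60,.30,.20,1.594),(.4433,.3269,.2,1.4946))
for n in('scene','top'):
    s,P,ok,X,Y,Z,c=tilt(n); H=hsv(c)[ok]; Pw=P[ok]
    m=(H[:,0]>20)&(H[:,0]<32)&(H[:,1]>110)&(X>.28)&(X<.39)&(abs(Y)<.07)&(Z>-.1)&(Z<.1)
    print('hook',Pw[m].min(0).round(4),Pw[m].max(0).round(4))
    # white free-edge / flap red: front face position at several heights
    h=hsv(c); x,y,z=P[...,0],P[...,1],P[...,2]
    q=ok&(abs(x-.56)<.16)&(y<-.35)&(y>-.48)&(z>.13)&(z<.34)
    for lo in (.14,.18,.22,.26,.30):
        k=q&(z>lo)&(z<lo+.04)
        if k.sum()>10: print(' z',lo,'y-.0237x',np.median(y[k]-.0237*(x[k]-.56)).round(4),k.sum())
E
```

```text
t 26.25 pos [ 0.6208 -0.0536  0.156 ] yaw 1.5939 F [ 1.1 -0.1 -2.6] open 0.0251 grip 54.99863147735596
[0.3539, -0.0126, -0.0441] -0.0001
[0.3845, -0.1686, -0.0441] 0.0993
scene n 316 tilt deg -8.0 z0 0.004 lat slope [0.0007 0.0022] hook dz -0.0501
hook [ 0.5824 -0.4162  0.1208] [ 0.634  -0.3674  0.1375]
 z 0.14 y-.0237x -0.4378 486
 z 0.18 y-.0237x -0.4393 479
 z 0.22 y-.0237x -0.4392 554
 z 0.26 y-.0237x -0.4393 605
 z 0.3 y-.0237x -0.4392 667
top n 207 tilt deg -8.0 z0 0.0039 lat slope [ 0.0025 -0.0013] hook dz -0.0502
hook [ 0.5807 -0.4122  0.1204] [ 0.6305 -0.3705  0.132 ]
 z 0.14 y-.0237x -0.4361 495
 z 0.18 y-.0237x -0.4376 453
 z 0.22 y-.0237x -0.4376 494
 z 0.26 y-.0237x -0.4376 547
 z 0.3 y-.0237x -0.4376 617
```

Request:
{"method": "step_arm", "body": {
  "plan": [
    [1,0.04,0,0,0],
    [1,0.09,0,0,0],
    [1,0.14,0,0,0],
    [1,0.19,0,0,0],
    [1,0.24,0,0,0],
    [1,0.29,0,-0.01,0],
    [1,0.34,0,-0.03,0],
    [1,0.36,-0.03,-0.045,0.02],
    [1,0.37,-0.07,-0.045,0.04],
    [1,0.38,-0.11,-0.045,0.07],
    [1,0.384,-0.15,-0.045,0.099],
    [1,0.3845,-0.1686,-0.045,0.099],
    [1,0.3845,-0.1686,-0.045,0.099],
    [1,0.3845,-0.1686,-0.045,0.099]
  ]
}}

```text
time: 28.1
tool_pos: [0.4438, 0.3269, 0.2013]
tool_rot: [3.14, -0.0, 1.495]
contact_force: [0.2, -0.8, -2.5]
opening: 0.0254
grip_force: 55.0
```

```bash
python3 - <<'E'
from h import *
rows((.443,.3269,.08,1.4946),(.443,.3269,.046,1.4946))
for n in('scene','top'): tilt(n)
E
```

```text
t 28.1 pos [0.4438 0.3269 0.2013] yaw 1.4946 F [ 0.2 -0.8 -2.5] open 0.0254 grip 54.99853312969208
[-0.0001, -0.0009, 0.1213] -0.0
[-0.0002, -0.001, 0.1553] -0.0
scene n 225 tilt deg -7.67 z0 0.0027 lat slope [0.0033 0.0024] hook dz -0.0494
top n 269 tilt deg -7.64 z0 0.0026 lat slope [ 0.0009 -0.0008] hook dz -0.0492
```

Request:
{"method": "step_arm", "body": {
  "plan": [
    [1,0,-0.001,0.04,0],
    [1,0,-0.001,0.08,0],
    [1,0,-0.001,0.11,0],
    [1,0,-0.001,0.12,0],
    [1,0,-0.001,0.12,0]
  ]
}}

```text
time: 28.82
tool_pos: [0.4424, 0.3269, 0.0809]
tool_rot: [-3.141, 0.0, 1.494]
contact_force: [0.6, 0.4, -3.1]
opening: 0.0252
grip_force: 55.0
```

Request:
{"method": "step_arm", "body": {
  "plan": [
    [1,0,0,0,0],
    [1,0,0,0.006,0],
    [1,0,0,0.012,0],
    [1,0,0,0.018,0],
    [1,0,0,0.024,0],
    [1,0,0,0.03,0],
    [1,0,0,0.034,0],
    [1,0,0,0.034,0],
    [1,0,0,0.034,0]
  ],
  "grip_force": 6
}}

```text
time: 29.95
tool_pos: [0.4419, 0.327, 0.047]
tool_rot: [3.142, 0.0, 1.495]
contact_force: [0.6, -0.2, -2.5]
opening: 0.0262
grip_force: 6.0
```

```bash
cat >> h.py <<'E'
def stowed():
    from cell import read_camera
    for n in('scene','top'):
        c=read_camera(n); P,ok=cloud(c);x,y,z=P[...,0],P[...,1],P[...,2]
        m=ok&(abs(x-.4185-.0763*y)<.02)&(z>.06)&(z<.085)&(y<.42)&(y>-.05)
        Q=P[m];print(n,len(Q),Q[:,1].min().round(4),Q[:,1].max().round(4))
        for lo in np.arange(-.0,.4,.08):
            q=Q[(Q[:,1]>lo)&(Q[:,1]<lo+.04)]
            if len(q)>4: print('  ',lo.round(2),len(q),np.median(q,0).round(4))
E
python3 -c "
from h import *
rows();stowed()"
```

```text
t 29.95 pos [0.4419 0.327  0.047 ] yaw 1.4948 F [ 0.6 -0.2 -2.5] open 0.0262 grip 5.999023988842964
scene 535 -0.036 0.3255
   -0.0 46 [0.423  0.0217 0.0709]
   0.08 57 [0.428  0.1038 0.0697]
   0.16 44 [0.4345 0.1796 0.0704]
   0.24 97 [0.4431 0.2606 0.0761]
top 547 -0.0349 0.315
   -0.0 47 [0.4177 0.0217 0.0715]
   0.08 59 [0.4252 0.1052 0.0708]
   0.16 50 [0.4306 0.1792 0.0712]
   0.24 100 [0.436  0.2602 0.077 ]
```

Request:
{"method": "step_arm", "body": {
  "plan": [
    [-1,0,0,0,0],
    [-1,0,0,0,0],
    [-1,0,0,0,0],
    [-1,0,0,0,0],
    [-1,0,0,0,0],
    [-1,0,0,0,0],
    [-1,0,0,-0.02,0],
    [-1,0,0,-0.06,0],
    [-1,0,0,-0.11,0],
    [-1,0,0,-0.16,0],
    [-1,0,0,-0.2,0],
    [-1,0,0,-0.2,0],
    [-1,0,0,-0.2,0],
    [-1,0,0,-0.2,0]
  ]
}}

```text
time: 31.8
tool_pos: [0.4413, 0.3267, 0.2454]
tool_rot: [-3.139, 0.002, 1.495]
contact_force: [-0.3, -0.5, 0.1]
opening: 0.0917
grip_force: 0.0
```

```bash
python3 - <<'E'
from h import *
from cell import read_camera
rows();stowed()
for n in('scene','top'):
    c=read_camera(n);P,ok=cloud(c);x,y,z=P[...,0],P[...,1],P[...,2]
    for nm,lo,hi in(('tin',(.6,-.35),(.8,-.15)),('bottle',(.7,-.1),(.85,.06)),('basket',(.48,.2),(.75,.5))):
        q=P[ok&(x>lo[0])&(x<hi[0])&(y>lo[1])&(y<hi[1])&(z>.03)&(z<.22)]; print('  ',nm,np.percentile(q,[1,99],axis=0).ravel().round(4))
    for lo in (.15,.2,.25,.3):
        k=ok&(abs(x-.56)<.16)&(y<-.35)&(y>-.48)&(z>lo)&(z<lo+.04); print('   flap y',lo,np.median(y[k]-.0237*(x[k]-.56)).round(4))
E
```

```text
t 31.8 pos [0.4413 0.3267 0.2454] yaw 1.4948 F [-0.3 -0.5  0.1] open 0.0917 grip 0.0
scene 685 -0.0358 0.3857
   -0.0 47 [0.4224 0.0216 0.07  ]
   0.08 55 [0.4288 0.1044 0.0697]
   0.16 46 [0.4345 0.1795 0.0697]
   0.24 99 [0.4446 0.261  0.0759]
   0.32 96 [0.4506 0.3397 0.0758]
top 707 -0.0349 0.383
   -0.0 48 [0.4175 0.0218 0.0714]
   0.08 58 [0.4254 0.105  0.072 ]
   0.16 49 [0.4307 0.1796 0.0726]
   0.24 100 [0.4362 0.2604 0.0773]
   0.32 104 [0.4417 0.339  0.0771]
   tin [ 0.6617 -0.3395  0.0318  0.7561 -0.2096  0.0493]
   bottle [ 0.7569 -0.0542  0.0328  0.8097  0.009   0.1922]
   basket [0.5489 0.2696 0.0307 0.7119 0.4895 0.0925]
   flap y 0.15 -0.4387
   flap y 0.2 -0.4392
   flap y 0.25 -0.4393
   flap y 0.3 -0.4393
   tin [ 0.6553 -0.3366  0.0333  0.7507 -0.2076  0.0522]
   bottle [ 0.74   -0.0504  0.0343  0.7963  0.0145  0.1939]
   basket [0.545  0.2718 0.031  0.7077 0.491  0.0944]
   flap y 0.15 -0.4369
   flap y 0.2 -0.4376
   flap y 0.25 -0.4377
   flap y 0.3 -0.4377
```

The pole is stowed, the flap is flush and the bystanders have not moved.

```bash
python3 -c "
from cell import *
print(hand_in())"
```

```text
the job is handed in; nothing more can be done
None
```

The job is handed in at about 32 s (verdict not shown). By my last measurements the flap is shut, the pole lies in both saddles within about 2 mm of its old place, and the bottle, basket and green box are unmoved; the cone was not re-measured, but nothing came near it.

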